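Stir the grinding balls and snap the pot shut

ROBOT

A 7-joint arm with a two-finger parallel gripper is mounted at the origin on the work surface. World frame = base frame: x ahead of the robot, y to its left, z up, the work surface at z = 0. Lengths are in m, angles in rad, forces in N, time in s.
With the tool pointing down it reaches from about 0.4 to 0.85 m from the base axis. Payload 10.4 kg.
Tool frame: the origin (TCP) lies on the centre line of the jaws, within the pads' length; the fingertips stand 17 mm ahead of it and the grasp point (between the pads) lies 2 mm behind it; z points along the fingers, y is the line along which they close (so a half turn about z gives the same grasp; the last joint's range is limited). The gripper opens to 85 mm and grips with 20 to 120 N. Pads are 22 mm wide; open, the fingers measure 114 mm over their backs; the gripper's body (76 mm by 85 mm) begins 54 mm behind the grasp point. The pads swing forward as they close: fully open they stand 13 mm farther back than shut.
Start: joints at [1.319, 0.332, -0.065, 1.46, 0.022, 1.35, -0.088], TCP at [0.142, -0.609, 0.248] pointing down, gripper open.
Joint ranges: [-2.6, 2.6], [-0.5, 2.12], [-1.47, 1.34], [0.16, 2.42], [-1.27, 4.41], [0.06, 2.06], [-2.6, 2.6]. Speed limits (rad/s): [2.22, 2.22, 2.79, 2.79, 3.14, 3.14, 3.14].

INTERFACE

Orientations are given as a unit quaternion [x, y, z, w].
In Python, from workcell import arm, eyes gives the robot as it stands.
- The arm moves only by the shell command python3 -m crank 'ROWS' [FORCE]. ROWS is a JSON object of lists of equal length, an entry for each row: "linear": the shift along the tool's x, y, z each as a share of 0.5 m, from -1 to 1, a list of three; "rot": the turn, a rotation vector about the tool's x, y, z each as a share of pi rad, from -1 to 1, a list of three; "claw": the gripper's target within -1 to 1 (fully open at 1, half-way at 0, shut at -1). A call has 1 to 5 rows; each row is the pose to reach, as a shift and turn from the pose commanded when the call began, along the tool's axes at that moment, turning the shorter way round; what a row does not reach only later rows make up. A row lasts 1/10 s, in which the tool goes at most 50 mm and 8.59 degrees, less where a joint would pass 70% of its speed; a pose out of reach is approached as far as the arm can. A call with a number of a shift or a turn outside -1 to 1 is refused whole. A call with a gripper value outside its range is refused whole. The fingers move at their own pace and stop on an object; FORCE is the grip in N (left out, the last holds). Time passes only in rows, so rows that repeat a pose let the fingers close. It gives the time, the measured TCP pose, the force, the opening and the grip force at its end, in the units of the state.
- arm.get_obs(): the state, without advancing time (a new reading comes with each control period).
- eyes.read_camera(name): name is "side" or "top" or "wrist"; returns a dict with "pixels" (400x640x3 uint8, blue, green, red), "fx", "fy", "cx", "cy" (pixels), "dist" ([k1, k2, p1, p2, k3] as OpenCV has them; the pictures are not rectified), "R" (3x3) and "t" (3): a world point X has camera coordinates R X + t. Camera axes: x right, y down, z forward; pixel columns grow to the right and rows downward; lengths in m; the calibration is good to about 2 mm. A picture is of the moment at which its call begins. There is no depth.
- arm.close_job(): hands the job in; it is judged then, once.
Trained networks look in a picture, given as the dict that the camera call returned (one of the last four; its "shot" number tells which), for a name from the list of things; names that differ only in an ending like _2 or _b are one class to them, and where a whole thing is asked for, a point or a joint stands for the part that bears it (a point fixed in the world has none). Each returns a list of dicts, best first, with "conf" (0 to 1); they miss things now and then, are a little off and sometimes report something else, mostly with a low value. They report only what shows in the picture. A call takes as long as a camera call. They do not tell look-alikes from the thing itself.
- eyes.search_frame(thing, picture): "xy" ([column, row] in pixels, amid what is visible of it).
- eyes.outline_of(thing, picture): "region" (400x640 bool, what is visible of it) and "xy" ([column, row] in pixels, amid what is visible of it).
- eyes.tip_of(thing, picture): "xy" ([column, row] in pixels: a listed point, or the origin of a listed thing).
The state is a dict: "t": time; "q": joint angles; "qvel": joint speeds; "effort": joint torques, N m; "tcp_pos": TCP position; "ee_rot": TCP orientation; "force": force on the tool from outside, world axes, zero at the start; "torque": the same for the moment, N m; "gripper_width": finger opening in m; "finger_force": force on a finger pad.
Only numpy, scipy, OpenCV 4.12 (cv2) and the standard library are available. Lean on these libraries where they do the work, as an engineer would, in place of code of your own. Each camera call takes 0.05 s, during which the arm holds its last target. There are 200 camera calls.

TASK

Take the stirring rod by its orange handle out of the wooden rack, lower its foot to near the bottom of the pot and stir the grinding balls with at least three full circles, wide enough to sweep the balls round along the wall, all staying in the pot. Then, with the same rod still in hand, push the blue lid over from behind and press with the rod's foot on its yellow spot until it snaps under the red catch, and finish like that: still holding the rod and pressing it firmly on the fully shut lid. Keep the gripper and the arm themselves off the lid and the pot, and leave the beaker, the bottle and the pipette undisturbed.

Things in the scene. Friction and masses are not known exactly. Their poses are not given: they have to be found in the camera images.
- rod_grip (a point): centre of the square orange handle (20 x 20 mm, 44 mm tall) of the stirring rod, a loose 90 g tool standing upright in the rack's middle hole. Its z points up along the rod, x and y are square to the handle's flat sides. Below the handle: a white collar, 24 mm across, its top face 22 mm under this point, then a round 12 mm steel rod down to the foot, 156 mm under this point
- rod_tip (a point): centre of the rod's foot (lower end, edges rounded by 3 mm), 156 mm below the handle's centre; same axes
- rack: fixed wooden rack block, 60 mm (its x) by 180 mm (its y), 60 mm tall; origin at the centre of its underside. The rod stands 50 mm deep in its middle hole (15 mm wide); two other holes, 70 mm to either side along y, hold fixed glass tubes whose tops are 102 mm above the table
- pot: fixed round aluminium pot on a steel bench plate (130 by 110 mm); origin under the plate's centre, at table height; z up, +x towards the lid's hinge, -x towards the red catch. Pot 82 mm across outside, 74 mm inside; inner floor 12 mm and rim 60 mm above the table. Six balls lie in it in one layer; they roll out to the wall, and circles of 20 to 25 mm radius sweep them round
- lid (a joint): angle (rad) of the blue lid (88 mm from hinge to front edge, 84 across, 5 thick): 0 shut and level, 1.57 upright; starts open at 1.75 to 2.05, leaning away from the pot. Stiff hinge (0.06 N m): it stays where left. The catch resists from 0.1 rad on: on the yellow spot it takes 8 to 14 N, then the force drops suddenly, the lid clicks under the catch, rests on its stop at 0 and stays shut
- lid_hinge (a point): point on the hinge axis in the middle of the lid's width, 42 mm from the pot's centre towards +x and 62.5 mm above the table; the axis runs along the pot's y
- lid_pad (a point): centre of the yellow press spot (30 mm across) on the lid's outer face, 64 mm from the hinge; when the lid is shut it lies 22 mm from the pot's centre towards the catch (-x of the pot), 67.5 mm above the table
- beaker_rim (a point): bystander: centre of the mouth of a loose glass beaker, 70 mm across, 85 mm tall
- washbottle: bystander: loose white bottle with a red cap, 64 mm across, 150 mm tall; origin at its underside
- pipette: bystander: loose white and blue pipette lying on the table, about 230 mm long, 26 mm wide, 22 mm tall; origin at the underside of its white body, its blue tip towards its x
- ball0_center (a point): centre of one loose green ceramic grinding ball, 16 mm across, 13 g, in the pot
- ball1_center (a point): centre of one loose white ceramic grinding ball, 16 mm across, 13 g, in the pot
- ball2_center (a point): centre of one loose green ceramic grinding ball, 16 mm across, 13 g, in the pot
- ball3_center (a point): centre of one loose white ceramic grinding ball, 16 mm across, 13 g, in the pot
- ball4_center (a point): centre of one loose green ceramic grinding ball, 16 mm across, 13 g, in the pot
- ball5_center (a point): centre of one loose white ceramic grinding ball, 16 mm across, 13 g, in the pot
There are look-alikes about, which are no part of the job. Of the things that look like the part that bears rod_grip, the largest one is meant.

How it is judged:
By the outcome, as a careful person would: the job done as asked, in the order asked, and still so for the second after the job is handed in, while the arm keeps its last pose, push and grip.
It also fails if it takes over 72 s, if anything falls off the work surface, if the arm or the gripper's body presses on something with over 40 N, if the wrist force passes 120 N, or if a joint passes its speed limit or range.

## Working session

There is one attempt and no reset: what is moved stays moved. The work goes in short steps, Python scripts to look and compute and a shell command to move; the robot and the scene stay as the last step left them, time stands still between calls to the robot, and variables do not carry over. Pictures are saved under pics/ and viewed, at most 10 in all, crops included, and the job is handed in when it is done.

```bash
mkdir -p pics; ls
cat > h.py <<'E'
import numpy as np, cv2
from workcell import arm, eyes
from scipy.spatial.transform import Rotation as Ro
def ray(p,xy):
    K=np.array([[p['fx'],0,p['cx']],[0,p['fy'],p['cy']],[0,0,1]],float)
    u=cv2.undistortPoints(np.array([[xy]],float),K,np.array(p['dist'],float))[0,0]
    R=np.array(p['R']);t=np.array(p['t'])
    d=R.T@np.array([u[0],u[1],1]); return -R.T@t, d/np.linalg.norm(d)
def atz(p,xy,z):
    o,d=ray(p,xy); return o+d*(z-o[2])/d[2]
def tri(pairs):
    A=np.zeros((3,3));b=np.zeros(3)
    for p,xy in pairs:
        o,d=ray(p,xy);M=np.eye(3)-np.outer(d,d);A+=M;b+=M@o
    X=np.linalg.solve(A,b)
    return X,[float(np.linalg.norm((np.eye(3)-np.outer(d,d))@(X-o))) for o,d in [ray(*q) for q in pairs]]
def proj(p,X):
    K=np.array([[p['fx'],0,p['cx']],[0,p['fy'],p['cy']],[0,0,1]],float)
    return cv2.projectPoints(np.array([X],float),cv2.Rodrigues(np.array(p['R']))[0],np.array(p['t'],float),K,np.array(p['dist'],float))[0][0,0]
def rows(target,Rt=None):
    "shift/turn shares from the current tool pose"
    o=arm.get_obs();R=Ro.from_quat(o['ee_rot'])
    s=R.inv().apply(np.array(target)-o['tcp_pos'])/0.5
    r=(R.inv()*Rt).as_rotvec()/np.pi if Rt is not None else np.zeros(3)
    return s.round(4),r.round(4)
E
python3 - <<'E'
from h import *
o=arm.get_obs();print(o)
P={n:eyes.read_camera(n) for n in('side','top','wrist')}
for n,p in P.items():
    cv2.imwrite(f'pics/{n}0.png',p['pixels'])
    print(n,-np.array(p['R']).T@np.array(p['t']))
for n,p in P.items():
    for th in ['rod_grip','rod_tip','rack','pot','lid','lid_hinge','lid_pad','beaker_rim','washbottle','pipette']:
        for f in (['tip_of'] if th!='lid' else ['search_frame']):
            print(n,th,[(np.round(d['xy']).tolist(),round(d['conf'],2),atz(p,d['xy'],0).round(3).tolist()) for d in getattr(eyes,f)(th,p)[:4]])
E
```

```text
pics
{'t': 0.0, 'q': array([ 1.31940608,  0.33286563, -0.06467609,  1.46094049,  0.02159265,
        1.34988024, -0.08849037]), 'qvel': array([ 1.40551677e-03, -9.53113871e-05, -1.44948257e-05, -1.34813092e-03,
        6.08635304e-06, -5.24499916e-04,  1.14814506e-03]), 'effort': array([ 6.52849958e-04, -6.25444365e+01,  4.94267140e-02, -3.91604269e+01,
        1.62581610e-02,  9.91459878e-03, -5.28845192e-05]), 'tcp_pos': array([ 0.14165627, -0.6083813 ,  0.24752014]), 'ee_rot': array([ 9.93463403e-01,  1.14148931e-01, -1.12022895e-04, -6.90322841e-04]), 'force': array([-0.68133932, -0.17773113,  0.3158439 ]), 'torque': array([0.00302704, 0.04388819, 0.01991264]), 'finger_force': 0.0, 'gripper_width': 0.08536384747855094}
side [-0.00379224  0.76193878  0.81930142]
top [0.4250708  0.00929763 1.15354241]
wrist [ 0.22319499 -0.58951506  0.37344351]
side rod_grip [([304.0, 239.0], 0.88, [0.614, 0.045, -0.0]), ([333.0, 287.0], 0.52, [0.451, 0.13, 0.0]), ([270.0, 240.0], 0.49, [0.682, 0.104, 0.0]), ([411.0, 175.0], 0.31, [0.56, -0.425, 0.0])]
side rod_tip [([334.0, 318.0], 0.75, [0.389, 0
[... 938 characters left out ...]
[384.0, 246.0], 0.58, [0.475, -0.156, 0.0])]
top lid [([386.0, 224.0], 0.57, [0.537, -0.162, 0.0])]
top lid_hinge [([396.0, 243.0], 0.74, [0.484, -0.19, 0.0]), ([384.0, 232.0], 0.7, [0.514, -0.157, 0.0]), ([385.0, 247.0], 0.6, [0.473, -0.159, 0.0])]
top lid_pad [([386.0, 218.0], 0.62, [0.556, -0.163, 0.0])]
top beaker_rim [([189.0, 219.0], 0.94, [0.551, 0.42, 0.0])]
top washbottle [([470.0, 220.0], 0.9, [0.55, -0.413, 0.0])]
top pipette [([345.0, 145.0], 0.81, [0.778, -0.043, 0.0]), ([265.0, 239.0], 0.16, [0.495, 0.193, 0.0])]
wrist rod_grip []
wrist rod_tip []
wrist rack []
wrist pot []
wrist lid []
wrist lid_hinge []
wrist lid_pad []
wrist beaker_rim []
wrist washbottle []
wrist pipette []
```

View pics/side0.png

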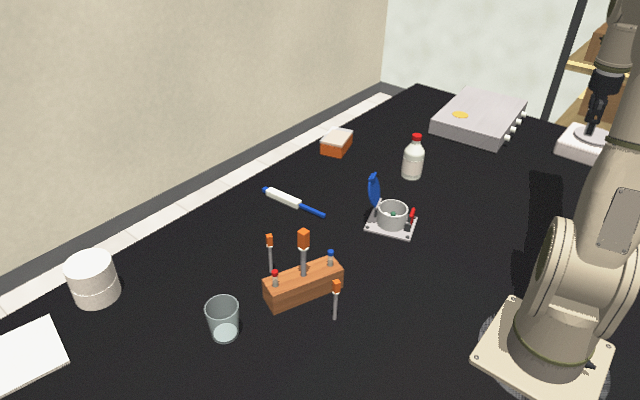

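View pics/top0.png

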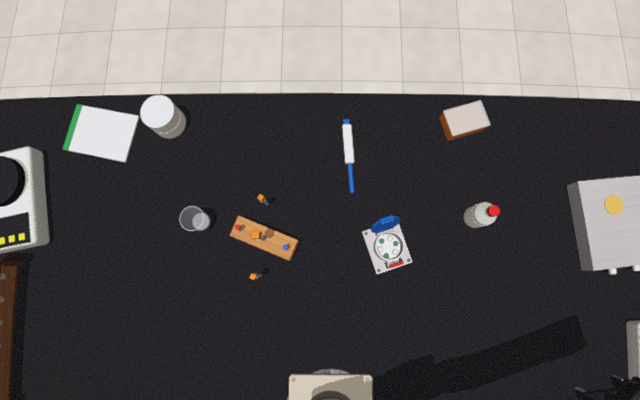

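Side: the rod is at (303,239), with smaller look-alikes at (270,240) and (336,287). The pot is at (391,215) and the lid at (374,190). Top: the rod is at (257,235), the pot at (388,247), and the lid towards image-up at (385,224).

```bash
cat > m1.py <<'E'
from h import *
P={n:eyes.read_camera(n) for n in('side','top')}
def best(th,f='tip_of',n='top',near=None):
    L=getattr(eyes,f)(th,P[n])
    if near is not None: L=sorted(L,key=lambda d:np.hypot(*(np.array(d['xy'])-near)))
    return L[0]['xy'] if L else None
for th,a,b in [('rod_grip',(304,239),(257,235)),('pot',(389,224),(386,247)),('rack',(303,293),(264,238)),('lid_hinge',(378,202),(384,232)),('lid_pad',(373,180),(386,218)),('beaker_rim',(222,306),(189,219)),('washbottle',(410,172),(475,220)),('pipette',(290,200),(345,145))]:
    s=best(th,n='side',near=a);t=best(th,n='top',near=b)
    if s is None or t is None: print(th,s,t);continue
    X,e=tri([(P['side'],s),(P['top'],t)]);print(th,np.round(s,1),np.round(t,1),X.round(4),np.round(e,4))
# orientation of rack from the top outline
for th in('rack','pipette'):
    L=eyes.outline_of(th,P['top'])
    if L:
        c=max(cv2.findContours(L[0]['region'].astype('uint8'),0,1)[0],key=cv2.contourArea)
        bx=cv2.boxPoints(cv2.minAreaRect(c)); print(th,[atz(P['top'],q,.06 if th=='rack' else .02).round(3).tolist() for q in bx])
for i in range(6):
    print(i,[(np.round(d['xy'],1).tolist(),round(d['conf'],2),atz(P['top'],d['xy'],.02).round(3).tolist()) for d in eyes.tip_of(f'ball{i}_center',P['top'])[:6]]) if i<2 else 0
big=cv2.resize(P['top']['pixels'][200:290,340:440],None,fx=4,fy=4,interpolation=2)
big2=cv2.resize(P['side']['pixels'][160:250,350:430],None,fx=4,fy=4,interpolation=2)
cv2.imwrite('pics/z.png',np.hstack([big,big2]))
E
python3 m1.py
```

```text
rod_grip [301.2 237.3] [264.3 239.2] [0.4936 0.1759 0.1573] [0.0121 0.0121]
pot [392.1 224.2] [382.  247.8] [ 0.4654 -0.1497  0.0119] [0.004 0.004]
rack [302.8 295.2] [263.3 238.8] [ 0.4916  0.1958 -0.003 ] [0.0031 0.0031]
lid_hinge [376.5 202.9] [384.3 230.2] [ 0.516  -0.1479  0.0611] [0.0004 0.0004]
lid_pad [375.8 181.6] [384.8 219.6] [ 0.5317 -0.1436  0.1283] [0.007 0.007]
beaker_rim [219.  305.6] [189.4 218.5] [0.5431 0.3885 0.0897] [0.0008 0.0008]
washbottle [407.8 175.6] [472.9 215.2] [ 0.5677 -0.4244 -0.0067] [0.0014 0.0014]
pipette [281.1 197.1] [344.1 144.9] [ 0.774  -0.0386  0.0187] [0.001 0.001]
rack [[0.5, 0.283, 0.06], [0.558, 0.26, 0.06], [0.487, 0.088, 0.06], [0.43, 0.111, 0.06]]
pipette [[0.853, -0.03, 0.02], [0.855, -0.059, 0.02], [0.634, -0.071, 0.02], [0.632, -0.043, 0.02]]
0 [([382.0, 239.2], 0.47, [0.493, -0.147, 0.02])]
1 [([380.4, 248.5], 0.53, [0.467, -0.142, 0.02])]
```

Run:
```python
from h import *
print(rows([0.45,-0.1,0.29],Ro.from_quat([1,0,0,0])))
```

```text
(array([ 0.8311, -0.8512, -0.0834]), array([ 0.    , -0.    ,  0.0728]))
```

View pics/z.png

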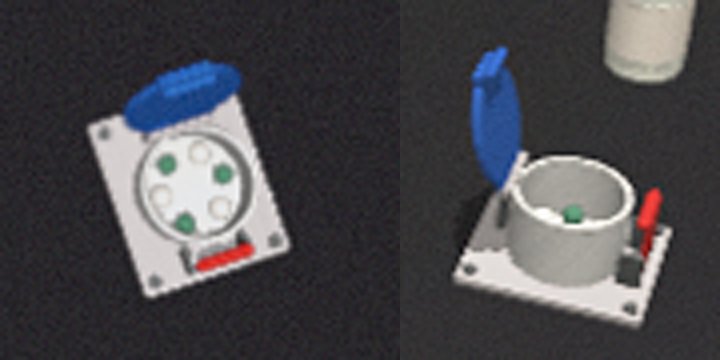

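The crop shows the plate turned about 19°, with the hinge and lid at image-up and the red catch at image-down. The pot's rim is centred near (388.5,246.8) in the top view, and all the balls are inside. I'll move now.

```bash
python3 -m crank '{"linear":[[0.83,-0.85,-0.083],[0.83,-0.85,-0.083],[0.83,-0.85,-0.083],[0.83,-0.85,-0.083],[0.83,-0.85,-0.083]],"rot":[[0,0,0.073],[0,0,0.073],[0,0,0.073],[0,0,0.073],[0,0,0.073]],"claw":[1,1,1,1,1]}' 60
python3 -m crank '{"linear":[[0.5,-0.55,-0.06],[0.5,-0.55,-0.06],[0.5,-0.55,-0.06],[0.5,-0.55,-0.06],[0.5,-0.55,-0.06]],"rot":[[0,0,0],[0,0,0],[0,0,0],[0,0,0],[0,0,0]],"claw":[1,1,1,1,1]}'
python3 - <<'E'
from h import *
print(rows([0.43,0.17,0.30],Ro.from_quat([1,0,0,0])))
E
```

```text
t: 3.25
tcp_pos: [0.2717, -0.3936, 0.2661]
ee_rot: [1.0, -0.0, 0.0, 0.0]
force: [1.1, 0.3, 0.5]
gripper_width: 0.0852
finger_force: 0.0
t: 3.75
tcp_pos: [0.4397, -0.2094, 0.2864]
ee_rot: [1.0, -0.0, 0.0, 0.0]
force: [1.4, -0.8, 0.6]
gripper_width: 0.0852
finger_force: 0.0
(array([-0.0201, -0.7589, -0.0277]), array([ 0.0003, -0.0003, -0.0003]))
```

```bash
python3 - <<'E'
from h import *
p=eyes.read_camera('wrist');cv2.imwrite('pics/w1.png',p['pixels']);import pickle;pickle.dump(p,open('w1.pkl','wb'))
for th in('pot','lid_hinge','lid_pad'):
    L=eyes.tip_of(th,p);print(th,[(np.round(d['xy'],1).tolist(),round(d['conf'],2),atz(p,d['xy'],{'pot':0,'lid_hinge':.0625,'lid_pad':.125}[th]).round(4).tolist()) for d in L[:3]])
E
python3 -m crank '{"linear":[[0,-0.76,-0.02],[0,-0.76,-0.02],[0,-0.76,-0.02],[0,-0.76,-0.02],[0,-0.76,-0.02]],"rot":[[0,0,0],[0,0,0],[0,0,0],[0,0,0],[0,0,0]],"claw":[1,1,1,1,1]}'
python3 -m crank '{"linear":[[0,-0.27,-0.01],[0,-0.27,-0.01],[0,-0.27,-0.01],[0,-0.27,-0.01]],"rot":[[0,0,0],[0,0,0],[0,0,0],[0,0,0]],"claw":[1,1,1,1]}'
python3 - <<'E'
from h import *
import pickle
p=eyes.read_camera('wrist');cv2.imwrite('pics/w2.png',p['pixels']);pickle.dump(p,open('w2.pkl','wb'))
for th,z in(('rod_grip',.166),('rack',0)):
    L=eyes.tip_of(th,p);print(th,[(np.round(d['xy'],1).tolist(),round(d['conf'],2),atz(p,d['xy'],z).round(4).tolist()) for d in L[:3]])
L=eyes.outline_of('rod_grip',p)
for l in L[:3]: 
    c=max(cv2.findContours(l['region'].astype('uint8'),0,1)[0],key=cv2.contourArea); print(l['xy'],l['conf'],cv2.boundingRect(c))
a=cv2.imread('pics/w1.png');cv2.imwrite('pics/ww.png',cv2.resize(np.vstack([a,p['pixels']]),(480,600)))
print(arm.get_obs()['tcp_pos'],-np.array(p['R']).T@p['t'])
E
```

```text
pot [([282.2, 122.9], 0.84, [0.4787, -0.1612, 0.0])]
lid_hinge []
lid_pad [([238.2, 69.3], 0.89, [0.5347, -0.1422, 0.125]), ([3.2, 114.3], 0.37, [0.5033, 0.0675, 0.125])]
t: 4.45
tcp_pos: [0.4384, 0.0391, 0.2926]
ee_rot: [1.0, -0.002, 0.0, 0.001]
force: [0.4, -0.6, -0.7]
gripper_width: 0.0854
finger_force: 0.0
t: 4.85
tcp_pos: [0.4382, 0.1775, 0.2978]
ee_rot: [1.0, 0.002, 0.0, -0.001]
force: [0.3, -0.3, -0.7]
gripper_width: 0.0855
finger_force: 0.0
rod_grip [([587.2, 128.3], 0.75, [0.4926, -0.0268, 0.166]), ([309.5, 123.4], 0.73, [0.4934, 0.1879, 0.166]), ([297.0, 221.4], 0.6, [0.4143, 0.1988, 0.166])]
rack [([313.7, 104.2], 0.86, [0.498, 0.1892, 0.0]), ([617.8, 143.9], 0.25, [0.4548, -0.2065, 0.0])]
[300.7, 218.4] 0.67 (288, 188, 20, 46)
[311.7, 4.4] 0.59 (306, 0, 13, 16)
[308.7, 123.8] 0.55 (295, 105, 31, 36)
[0.43939343 0.17169343 0.29715591] [0.52177192 0.17768559 0.42368524]
```

View pics/ww.png

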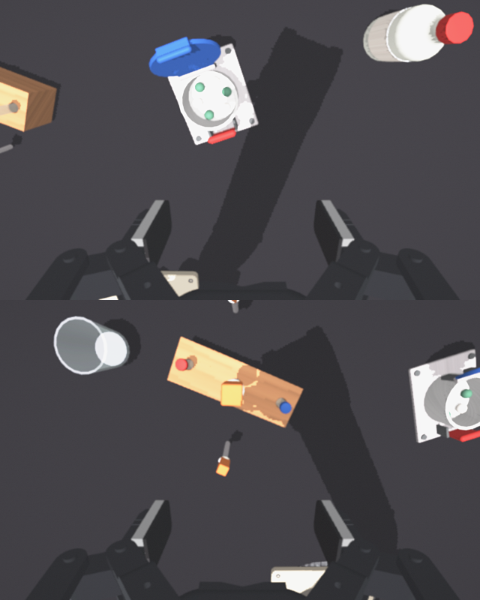

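Wrist views: the pot is at (282,123) with the lid above it in the image. The rod handle is at (309,124) and looks nearly square to the image, and the small look-alike is at (298,220). Next I'll get the handle's yaw.

Run:
```python
from h import *
import pickle
p=eyes.read_camera('wrist');pickle.dump(p,open('w3.pkl','wb'))
im=p['pixels'];o=arm.get_obs();print(o['tcp_pos'],o['ee_rot'].round(4),-np.array(p['R']).T@p['t'])
u,v=proj(p,[0.4934,0.188,0.188]);print(u,v)
x0,y0=int(u)-40,int(v)-40;y0=max(y0,0)
c=im[y0:y0+80,x0:x0+80]
cv2.imwrite('pics/h.png',cv2.resize(c,None,fx=7,fy=7,interpolation=cv2.INTER_CUBIC))
h=cv2.cvtColor(c,cv2.COLOR_BGR2HSV)
for vmin in(120,190,220,240):
    m=((h[...,0]<28)&(h[...,1]>150)&(h[...,2]>vmin)).astype('uint8')
    L=cv2.findContours(m,0,1)[0]
    if L:
        q=max(L,key=cv2.contourArea);r=cv2.minAreaRect(q);print(vmin,cv2.contourArea(q),r[0],r[1],r[2],atz(p,(r[0][0]+x0,r[0][1]+y0),.188))
```

```text
[0.43936645 0.17176767 0.29719284] [ 1.0e+00 -1.9e-03 -1.0e-04  4.0e-04] [0.52308295 0.17144828 0.42296872]
298.53993207079304 128.8514234955772
120 84.0 (49.25, 31.249996185302734) (36.06244659423828, 19.798988342285156) 45.0 [0.49982309 0.18192651 0.188     ]
190 28.5 (48.5, 31.999996185302734) (36.06244659423828, 17.677669525146484) 45.0 [0.49932525 0.18244439 0.188     ]
220 2.0 (48.250003814697266, 32.25) (36.06244659423828, 16.970561981201172) 45.0 [0.49915916 0.18261717 0.188     ]
240 0.0 (50.0, 55.0) (0.0, 0.0) 0.0 [0.48365864 0.18169858 0.188     ]
```

View pics/h.png

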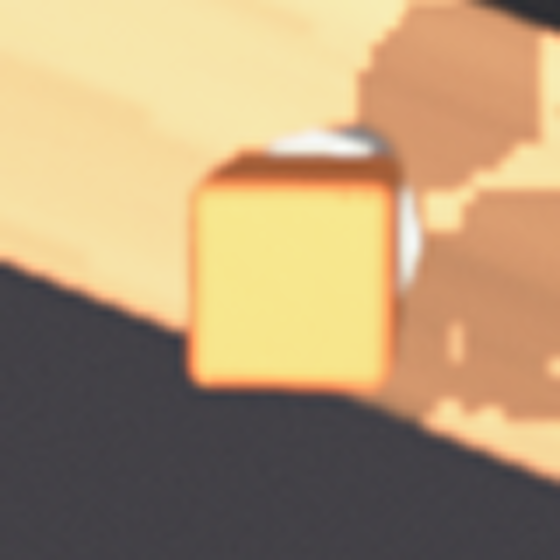

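```bash
python3 -m crank '{"linear":[[0.108,-0.031,0],[0.108,-0.031,0],[0.108,-0.031,0.1],[0.108,-0.031,0.18],[0.108,-0.031,0.18]],"rot":[[0,0,0],[0,0,0],[0,0,0],[0,0,0],[0,0,0]],"claw":[1,1,1,1,1]}'
python3 - <<'E'
from h import *
print(rows([0.4935,0.187,0.164],Ro.from_quat([1,0,0,0])),arm.get_obs()['tcp_pos'])
p=eyes.read_camera('wrist');cv2.imwrite('pics/w4.png',p['pixels'])
print([(np.round(d['xy'],1).tolist(),round(d['conf'],2),atz(p,d['xy'],.166).round(4).tolist()) for d in eyes.tip_of('rod_grip',p)[:3]])
E
```

```text
t: 5.6
tcp_pos: [0.4908, 0.1865, 0.2028]
ee_rot: [1.0, -0.001, -0.004, 0.001]
force: [-0.2, -0.9, -0.1]
gripper_width: 0.0856
finger_force: 0.0
(array([ 0.0059, -0.0012,  0.0775]), array([ 0.0008,  0.0025, -0.0008])) [0.49084531 0.18650962 0.20278569]
[([301.1, 328.4], 0.96, [0.4379, 0.1993, 0.166]), ([318.4, 246.4], 0.88, [0.4919, 0.1887, 0.166]), ([318.6, 39.5], 0.68, [0.5927, 0.188, 0.166])]
```

```bash
python3 -m crank '{"linear":[[0.004,-0.001,0.077],[0.004,-0.001,0.077],[0.004,-0.001,0.077],[0.004,-0.001,0.077],[0.004,-0.001,0.077]],"rot":[[0,0,0],[0,0,0],[0,0,0],[0,0,0],[0,0,0]],"claw":[1,1,-1,-1,-1]}' 100
python3 -m crank '{"linear":[[0,0,0],[0,0,0],[0,0,0],[0,0,0],[0,0,0]],"rot":[[0,0,0],[0,0,0],[0,0,0],[0,0,0],[0,0,0]],"claw":[-1,-1,-1,-1,-1]}'
```

```text
t: 6.2
tcp_pos: [0.4957, 0.1901, 0.1708]
ee_rot: [1.0, -0.0, 0.001, -0.0]
force: [-0.2, -0.4, -0.1]
gripper_width: 0.0439
finger_force: 0.0
t: 6.7
tcp_pos: [0.4955, 0.1899, 0.1699]
ee_rot: [1.0, -0.0, 0.001, -0.0]
force: [-0.5, -0.2, 5.9]
gripper_width: 0.019
finger_force: 97.7
```

```bash
python3 -m crank '{"linear":[[0,0,-0.06],[0,0,-0.12],[0,0,-0.2],[0,0,-0.3],[0,0,-0.3]],"rot":[[0,0,0],[0,0,0],[0,0,0],[0,0,0],[0,0,0]],"claw":[-1,-1,-1,-1,-1]}' 110
python3 -m crank '{"linear":[[0,0.5,0],[0,0.5,0],[0,0.5,0],[0,0.5,0],[0,0.5,0]],"rot":[[0,0,0],[0,0,0],[0,0,0],[0,0,0],[0,0,0]],"claw":[-1,-1,-1,-1,-1]}'
python3 -m crank '{"linear":[[0,0,0],[0,0,0]],"rot":[[0,0,0],[0,0,0]],"claw":[-1,-1]}'
cat > m2.py <<'E'
from h import *
o=arm.get_obs();print(o['tcp_pos'],o['ee_rot'].round(4),o['gripper_width'])
P={n:eyes.read_camera(n) for n in('side','top','wrist')}
for n,p in P.items():
    cv2.imwrite(f'pics/{n}5.png',p['pixels'])
    for th,z in(('rod_tip',0),('pot',0),('lid_pad',.125),('lid_hinge',.0625)):
        if n=='top' and th=='rod_tip':continue
        print(n,th,[(np.round(d['xy'],1).tolist(),round(d['conf'],2),atz(p,d['xy'],z).round(4).tolist()) for d in eyes.tip_of(th,p)[:3]])
    exp=o['tcp_pos']+[0,0,-.16];print('expected tip px',proj(p,exp))
w=P['wrist']['pixels'];s=P['side']['pixels'][100:300,300:500]
cv2.imwrite('pics/c5.png',np.hstack([cv2.resize(w,(480,300)),cv2.resize(s,(300,300),interpolation=2)]))
E
python3 m2.py
```

```text
t: 7.2
tcp_pos: [0.4965, 0.1913, 0.3251]
ee_rot: [1.0, -0.0, 0.004, -0.001]
force: [0.2, 0.4, -1.5]
gripper_width: 0.0188
finger_force: 107.8
t: 7.7
tcp_pos: [0.4942, -0.0622, 0.3188]
ee_rot: [1.0, -0.0, 0.0, 0.0]
force: [1.3, 0.2, -0.8]
gripper_width: 0.0191
finger_force: 107.8
t: 7.9
tcp_pos: [0.4945, -0.0612, 0.3184]
ee_rot: [1.0, -0.002, -0.0, -0.0]
force: [-0.1, 0.5, -1.2]
gripper_width: 0.0184
finger_force: 107.8
[ 0.49453393 -0.06121014  0.31844836] [ 1.0e+00 -1.6e-03 -3.0e-04 -2.0e-04] 0.018444714255378258
side rod_tip [([334.9, 320.3], 0.54, [0.3848, 0.2063, 0.0]), ([270.1, 271.3], 0.5, [0.5994, 0.1897, 0.0])]
side pot [([388.7, 223.2], 0.64, [0.4785, -0.1627, -0.0])]
side lid_pad [([375.9, 184.1], 0.62, [0.521, -0.1413, 0.125])]
side lid_hinge [([377.6, 203.3], 0.56, [0.5121, -0.1465, 0.0625])]
expected tip px [368.17497329 190.47608125]
top pot []
top lid_pad []
top lid_hinge []
expected tip px [355.5072565  235.27513957]
wrist rod_tip [([324.6, 183.4], 0.88, [0.4488, -0.0612, 0.0]), ([124.2, 68.2], 0.87, [0.5991, 0.1899, 0.0]), ([141.1, 224.3], 0.85, [0.3875, 0.2034, 0.0])]
wrist pot [([400.3, 167.0], 0.81, [0.4719, -0.1628, 0.0])]
wrist lid_pad [([412.4, 130.6], 0.71, [0.5368, -0.1425, 0.125])]
wrist lid_hinge [([400.3, 146.5], 0.94, [0.5107, -0.1465, 0.0625])]
expected tip px [325.59780298 183.90247104]
```

View pics/c5.png

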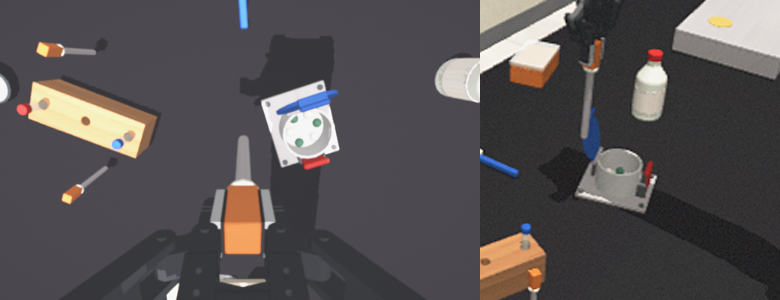

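The wrist and side views show the rod hanging straight down, with its foot seen at (325,183) against a predicted (326,184). The pot is at (400,167) and the hinge at (400,146). Next I'll go above the pot and check the alignment close up.

```bash
python3 -m crank '{"linear":[[-0.045,0.2,0],[-0.045,0.2,0],[-0.045,0.2,0.05],[-0.045,0.2,0.1],[-0.045,0.2,0.1]],"rot":[[0,0,0],[0,0,0],[0,0,0],[0,0,0],[0,0,0]],"claw":[-1,-1,-1,-1,-1]}'
cat > m3.py <<'E'
from h import *
from scipy.optimize import least_squares
p=eyes.read_camera('wrist');o=arm.get_obs();print(o['tcp_pos'])
import pickle;pickle.dump(p,open('w6.pkl','wb'))
cv2.imwrite('pics/w6.png',p['pixels'])
for th,z in(('pot',0),('lid_hinge',.0625),('lid_pad',.125)):
    print(th,[(np.round(d['xy'],1).tolist(),round(d['conf'],2),atz(p,d['xy'],z).round(4).tolist()) for d in eyes.tip_of(th,p)[:2]])
im=p['pixels'].copy()
C=np.array([.4722,-.1615]);a=.35;X=lambda x,y,z:tuple(np.int32(proj(p,[C[0]+x*np.cos(a)-y*np.sin(a),C[1]+x*np.sin(a)+y*np.cos(a),z]).round()))
for t in np.linspace(0,6.28,40): cv2.circle(im,tuple(map(int,X(.039*np.cos(t),.039*np.sin(t),.06))),1,(0,0,255),-1)
for x,y in((.065,.055),(.065,-.055),(-.065,.055),(-.065,-.055)): cv2.circle(im,tuple(map(int,X(x,y,.006))),3,(255,0,255),1)
cv2.imwrite('pics/o6.png',cv2.resize(im[0:300,170:490],None,fx=1.9,fy=1.9))
E
python3 m3.py
```

```text
t: 9.1
tcp_pos: [0.4707, -0.1603, 0.2662]
ee_rot: [1.0, -0.001, -0.002, -0.001]
force: [0.8, 0.6, -0.7]
gripper_width: 0.0186
finger_force: 108.0
[ 0.4715812  -0.16005363  0.26820651]
pot [([325.4, 154.3], 0.94, [0.4742, -0.1627, 0.0])]
lid_hinge [([311.1, 130.3], 0.79, [0.5104, -0.1487, 0.0625])]
lid_pad [([298.8, 110.9], 0.68, [0.5336, -0.1417, 0.125]), ([307.6, 168.2], 0.64, [0.4886, -0.1478, 0.125])]
```

View pics/o6.png

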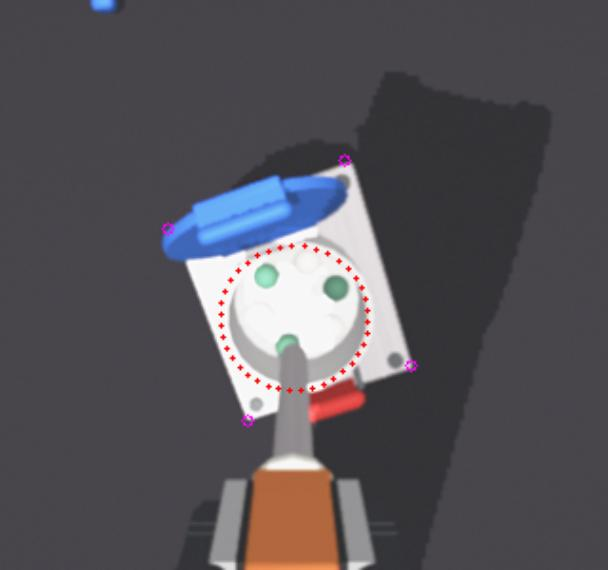

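The overlay fits well. The pot's centre is about (0.473,-0.1625) and its yaw about 0.325. The balls form a ring and the middle of the pot is free, so I'll lower the rod at the centre.

```bash
python3 -m crank '{"linear":[[0.003,0.005,0.04],[0.003,0.005,0.08],[0.003,0.005,0.12],[0.003,0.005,0.15],[0.003,0.005,0.18]],"rot":[[0,0,0],[0,0,0],[0,0,0],[0,0,0],[0,0,0]],"claw":[-1,-1,-1,-1,-1]}'
python3 -m crank '{"linear":[[0,0,0],[0,0,0],[0,0,0]],"rot":[[0,0,0],[0,0,0],[0,0,0]],"claw":[-1,-1,-1]}'
```

```text
t: 9.8
tcp_pos: [0.4745, -0.1627, 0.1796]
ee_rot: [1.0, -0.0, 0.001, 0.0]
force: [0.0, 0.3, -0.6]
gripper_width: 0.0184
finger_force: 108.0
t: 10.1
tcp_pos: [0.4745, -0.1629, 0.1803]
ee_rot: [1.0, -0.0, 0.001, 0.0]
force: [0.5, 0.1, -0.3]
gripper_width: 0.0186
finger_force: 108.0
```

```bash
python3 -m crank '{"linear":[[-0.003,0,0.005],[-0.003,0,0.009],[-0.003,0,0.009]],"rot":[[0,0,0],[0,0,0],[0,0,0]],"claw":[-1,-1,-1]}'
python3 -m crank '{"linear":[[0.012,0,0],[0.0156,0.0156,0],[0,0.032,0],[-0.0283,0.0283,0],[-0.048,0,0]],"rot":[[0,0,0],[0,0,0],[0,0,0],[0,0,0],[0,0,0]],"claw":[-1,-1,-1,-1,-1]}'
python3 -m crank '{"linear":[[0.0092,-0.0282,0],[0.0332,-0.0456,0],[0.0628,-0.0456,0],[0.0868,-0.0282,0],[0.096,0,0]],"rot":[[0,0,0],[0,0,0],[0,0,0],[0,0,0],[0,0,0]],"claw":[-1,-1,-1,-1,-1]}'
python3 -m crank '{"linear":[[-0.0092,0.0282,0],[-0.0332,0.0456,0],[-0.0628,0.0456,0],[-0.0868,0.0282,0],[-0.096,0,0]],"rot":[[0,0,0],[0,0,0],[0,0,0],[0,0,0],[0,0,0]],"claw":[-1,-1,-1,-1,-1]}'
python3 m3.py
```

```text
t: 10.4
tcp_pos: [0.4721, -0.1627, 0.1743]
ee_rot: [1.0, -0.0, -0.0, 0.0]
force: [0.4, 0.7, -2.0]
gripper_width: 0.0186
finger_force: 108.0
t: 10.9
tcp_pos: [0.4481, -0.1644, 0.1746]
ee_rot: [1.0, -0.002, 0.001, -0.0]
force: [3.9, -1.4, -0.4]
gripper_width: 0.0186
finger_force: 108.1
t: 11.4
tcp_pos: [0.4954, -0.1636, 0.1738]
ee_rot: [1.0, -0.0, -0.001, -0.0]
force: [-3.0, 1.9, -0.3]
gripper_width: 0.0187
finger_force: 110.0
t: 11.9
tcp_pos: [0.4484, -0.1639, 0.175]
ee_rot: [1.0, -0.002, 0.002, 0.0]
force: [3.8, 0.0, -1.1]
gripper_width: 0.0183
finger_force: 110.6
[ 0.44822905 -0.16061308  0.17500249]
pot [([319.4, 154.3], 0.66, [0.4721, -0.161, 0.0])]
lid_hinge [([299.4, 115.7], 0.85, [0.5114, -0.1481, 0.0625])]
lid_pad [([276.8, 79.1], 0.75, [0.5344, -0.1416, 0.125])]
```

View pics/o6.png

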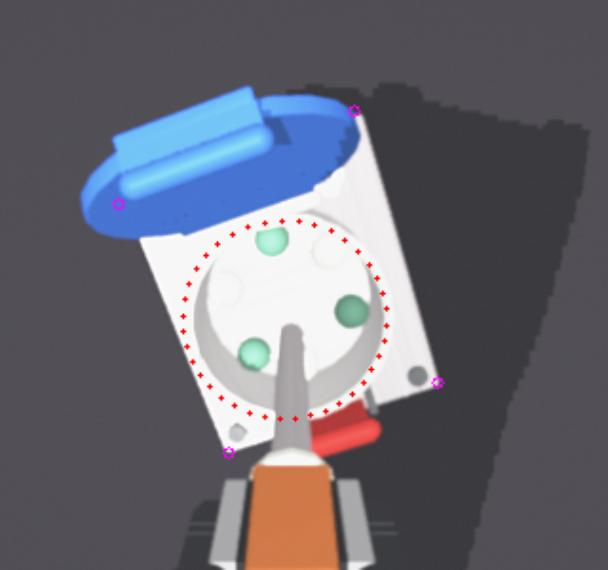

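The balls stay in and the rod sweeps close to the wall. I'll stir three more circles.

```bash
python3 -m crank '{"linear":[[0.0092,-0.0282,0],[0.0332,-0.0456,0],[0.0628,-0.0456,0],[0.0868,-0.0282,0],[0.096,0,0]],"rot":[[0,0,0],[0,0,0],[0,0,0],[0,0,0],[0,0,0]],"claw":[-1,-1,-1,-1,-1]}'|sed -n 2p
python3 -m crank '{"linear":[[-0.0092,0.0282,0],[-0.0332,0.0456,0],[-0.0628,0.0456,0],[-0.0868,0.0282,0],[-0.096,0,0]],"rot":[[0,0,0],[0,0,0],[0,0,0],[0,0,0],[0,0,0]],"claw":[-1,-1,-1,-1,-1]}'|sed -n 2p
python3 -m crank '{"linear":[[0.0092,-0.0282,0],[0.0332,-0.0456,0],[0.0628,-0.0456,0],[0.0868,-0.0282,0],[0.096,0,0]],"rot":[[0,0,0],[0,0,0],[0,0,0],[0,0,0],[0,0,0]],"claw":[-1,-1,-1,-1,-1]}'|sed -n 2p
python3 -m crank '{"linear":[[-0.0092,0.0282,0],[-0.0332,0.0456,0],[-0.0628,0.0456,0],[-0.0868,0.0282,0],[-0.096,0,0]],"rot":[[0,0,0],[0,0,0],[0,0,0],[0,0,0],[0,0,0]],"claw":[-1,-1,-1,-1,-1]}'
python3 -m crank '{"linear":[[0.0092,-0.0282,0],[0.0332,-0.0456,0],[0.0628,-0.0456,0],[0.0868,-0.0282,0],[0.096,0,0]],"rot":[[0,0,0],[0,0,0],[0,0,0],[0,0,0],[0,0,0]],"claw":[-1,-1,-1,-1,-1]}'|sed -n 2p
python3 -m crank '{"linear":[[-0.0092,0.0282,0],[-0.0332,0.0456,0],[-0.0628,0.0456,0],[-0.0868,0.0282,0],[-0.096,0,0]],"rot":[[0,0,0],[0,0,0],[0,0,0],[0,0,0],[0,0,0]],"claw":[-1,-1,-1,-1,-1]}'|sed -n 2p
python3 -m crank '{"linear":[[0.0092,-0.0282,0],[0.0332,-0.0456,0],[0.0628,-0.0456,0],[0.0868,-0.0282,0],[0.096,0,0]],"rot":[[0,0,0],[0,0,0],[0,0,0],[0,0,0],[0,0,0]],"claw":[-1,-1,-1,-1,-1]}'
python3 m3.py
```

```text
tcp_pos: [0.4954, -0.1635, 0.1734]
tcp_pos: [0.4487, -0.1643, 0.1749]
tcp_pos: [0.4957, -0.1625, 0.1737]
t: 14.1
tcp_pos: [0.4479, -0.1636, 0.1747]
ee_rot: [1.0, -0.001, 0.001, 0.0]
force: [0.4, -0.2, -0.0]
gripper_width: 0.0186
finger_force: 113.7
tcp_pos: [0.4971, -0.1625, 0.1745]
tcp_pos: [0.4473, -0.1641, 0.1746]
t: 15.6
tcp_pos: [0.4964, -0.1625, 0.1741]
ee_rot: [1.0, 0.0, -0.001, 0.0]
force: [0.7, 0.6, -1.5]
gripper_width: 0.0187
finger_force: 113.6
[ 0.49662727 -0.16563048  0.1740929 ]
pot [([321.2, 202.9], 0.65, [0.4733, -0.161, 0.0])]
lid_hinge [([324.2, 204.0], 0.65, [0.4948, -0.1636, 0.0625]), ([306.2, 185.9], 0.56, [0.5088, -0.1504, 0.0625])]
lid_pad [([280.5, 168.6], 0.78, [0.5371, -0.1402, 0.125])]
```

```bash
python3 -m crank '{"linear":[[-0.025,0,0],[-0.047,0,-0.06],[-0.047,0,-0.15],[-0.047,0,-0.25],[-0.047,0,-0.35]],"rot":[[0,0,0],[0,0,0],[0,0,0],[0,0,0],[0,0,0]],"claw":[-1,-1,-1,-1,-1]}'
python3 -m crank '{"linear":[[0,0,-0.045],[0.02,-0.01,-0.045],[0.11,-0.037,-0.045],[0.2,-0.067,-0.045],[0.2,-0.067,-0.045]],"rot":[[0,0,0],[0,0,0],[0,0,0],[0,0,0],[0,0,0]],"claw":[-1,-1,-1,-1,-1]}'
python3 - <<'E'
from h import *
p=eyes.read_camera('wrist');cv2.imwrite('pics/w7.png',p['pixels']);s=eyes.read_camera('side');cv2.imwrite('pics/s7.png',s['pixels'])
print(arm.get_obs()['tcp_pos'])
print([(d['xy'],d['conf'],proj(p,arm.get_obs()['tcp_pos']-[0,0,.16])) for d in eyes.tip_of('rod_tip',p)[:3]])
C=np.array([.473,-.1627]);u=np.array([.948,.319])
o=arm.get_obs()['tcp_pos'];print('pot frame x,y',(o[:2]-C)@u,(o[:2]-C)@[-u[1],u[0]])
t=C+u*.105;print(rows([*t,.275]))
E
```

```text
t: 16.3
tcp_pos: [0.4714, -0.1616, 0.3514]
ee_rot: [1.0, 0.0, -0.0, 0.0]
force: [1.0, 0.0, -1.2]
gripper_width: 0.0186
finger_force: 113.5
t: 16.8
tcp_pos: [0.5754, -0.1252, 0.3671]
ee_rot: [1.0, 0.003, -0.002, -0.003]
force: [-1.0, 0.2, -1.3]
gripper_width: 0.019
finger_force: 113.7
[ 0.57274941 -0.12761294  0.36970217]
[([126.7, 253.5], 0.69, array([327.65996047, 187.68095117])), ([112.1, 125.3], 0.6, array([327.65996047, 187.68095117])), ([324.0, 188.2], 0.57, array([327.65996047, 187.68095117]))]
pot frame x,y 0.10494185286268523 0.0007833623427721953
(array([0.0011, 0.0015, 0.1915]), array([0., 0., 0.]))
```

```bash
python3 -m crank '{"linear":[[0,0,0.09],[0,0,0.18],[0,0,0.18]],"rot":[[0,0,0],[0,0,0],[0,0,0]],"claw":[-1,-1,-1]}' 120
python3 -m crank '{"linear":[[-0.02,0.007,0],[-0.04,0.014,0],[-0.06,0.02,0],[-0.08,0.027,0],[-0.0986,0.0332,0]],"rot":[[0,0,0],[0,0,0],[0,0,0],[0,0,0],[0,0,0]],"claw":[-1,-1,-1,-1,-1]}'
cat > m4.py <<'E'
from h import *
import sys
o=arm.get_obs();t=o['tcp_pos'];C=np.array([.473,-.1627]);u=np.array([.948,.319]);v=np.array([-u[1],u[0]])
print('tip pot x,y,z',((t[:2]-C)@u).round(4),((t[:2]-C)@v).round(4),(t[2]-.16).round(4),'F',o['force'].round(1))
if len(sys.argv)>1:
    p=eyes.read_camera('wrist');s=eyes.read_camera('side')
    for n,q in(('w',p),('s',s)):
        cv2.imwrite(f'pics/{n}{sys.argv[1]}.png',q['pixels'])
        print(n,[(np.round(d['xy'],1).tolist(),round(d['conf'],2)) for d in eyes.tip_of('lid_pad',q)[:2]])
    c=s['pixels'][130:260,330:460]
    cv2.imwrite(f'pics/c{sys.argv[1]}.png',np.hstack([cv2.resize(p['pixels'][0:300,140:500],(480,400)),cv2.resize(c,(320,400),interpolation=2)[:, :320]]))
E
python3 m4.py 8
```

```text
t: 17.25
tcp_pos: [0.5688, -0.1302, 0.277]
ee_rot: [1.0, -0.001, -0.004, 0.0]
force: [-0.1, -0.3, -1.6]
gripper_width: 0.0184
finger_force: 117.1
t: 17.75
tcp_pos: [0.5229, -0.1463, 0.283]
ee_rot: [1.0, -0.0, 0.001, 0.0]
force: [1.9, -0.6, -0.2]
gripper_width: 0.0182
finger_force: 117.1
tip pot x,y,z 0.0525 -0.0004 0.123 F [ 1.9 -0.6 -0.2]
w [([326.4, 197.6], 0.65)]
s [([383.4, 182.7], 0.53)]
```

View pics/c8.png

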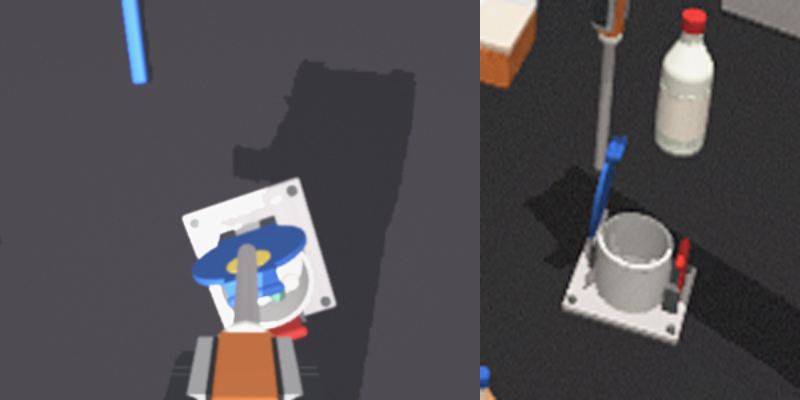

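The rod's foot sits on the yellow spot and the lid is past upright. I'll follow the arc down.

```bash
python3 -m crank '{"linear":[[-0.044,0.0148,0.002],[-0.0777,0.0262,0.017],[-0.1058,0.0356,0.0416],[-0.1168,0.0393,0.057],[-0.1255,0.0422,0.0738]],"rot":[[0,0,0],[0,0,0],[0,0,0],[0,0,0],[0,0,0]],"claw":[-1,-1,-1,-1,-1]}'
python3 m4.py
```

```text
t: 18.45
tcp_pos: [0.4607, -0.1669, 0.2447]
ee_rot: [1.0, -0.0, 0.0, 0.0]
force: [0.9, 0.1, 0.2]
gripper_width: 0.0187
finger_force: 117.3
tip pot x,y,z -0.013 -0.0001 0.0847 F [0.9 0.1 0.2]
```

```bash
python3 -m crank '{"linear":[[-0.005,0.0016,0.01],[-0.0093,0.0031,0.02],[-0.0093,0.0031,0.02],[-0.014,0.0046,0.024],[-0.014,0.0046,0.024]],"rot":[[0,0,0],[0,0,0],[0,0,0],[0,0,0],[0,0,0]],"claw":[-1,-1,-1,-1,-1]}'
python3 m4.py 9
```

```text
t: 18.95
tcp_pos: [0.4548, -0.1688, 0.234]
ee_rot: [1.0, 0.0, 0.001, -0.0]
force: [1.2, 2.0, 3.7]
gripper_width: 0.0186
finger_force: 118.2
tip pot x,y,z -0.0192 0.0 0.074 F [1.2 2.  3.7]
w [([326.3, 188.1], 0.68)]
s [([405.1, 202.0], 0.93), ([388.1, 224.4], 0.23)]
```

```bash
python3 -m crank '{"linear":[[-0.003,0.001,0.003],[-0.005,0.0018,0.006],[-0.005,0.0018,0.009],[-0.005,0.0018,0.012],[-0.005,0.0018,0.012]],"rot":[[0,0,0],[0,0,0],[0,0,0],[0,0,0],[0,0,0]],"claw":[-1,-1,-1,-1,-1]}'
python3 m4.py
```

```text
t: 19.65
tcp_pos: [0.4507, -0.1703, 0.2265]
ee_rot: [1.0, -0.0, -0.001, -0.0]
force: [1.0, 0.2, -1.3]
gripper_width: 0.0186
finger_force: 117.5
tip pot x,y,z -0.0235 -0.0001 0.0665 F [ 1.   0.2 -1.3]
```

```bash
python3 -m crank '{"linear":[[0,0,0.002],[0,0,0.004],[0,0,0.004]],"rot":[[0,0,0],[0,0,0],[0,0,0]],"claw":[-1,-1,-1]}' 120
python3 m4.py
```

```text
t: 19.95
tcp_pos: [0.4514, -0.1703, 0.2262]
ee_rot: [1.0, -0.0, 0.0, 0.0]
force: [-2.6, -0.2, 13.4]
gripper_width: 0.0185
finger_force: 119.7
tip pot x,y,z -0.0228 -0.0003 0.0662 F [-2.6 -0.2 13.4]
```

```bash
python3 -m crank '{"linear":[[0,0,0.0015],[0,0,0.003],[0,0,0.003],[0,0,0.003]],"rot":[[0,0,0],[0,0,0],[0,0,0],[0,0,0]],"claw":[-1,-1,-1,-1]}' 120
python3 m4.py 10
```

```text
t: 20.35
tcp_pos: [0.452, -0.1704, 0.226]
ee_rot: [1.0, -0.0, 0.001, 0.001]
force: [-5.8, 1.5, 24.0]
gripper_width: 0.0187
finger_force: 121.3
tip pot x,y,z -0.0224 -0.0005 0.066 F [-5.8  1.5 24. ]
w [([321.3, 188.4], 0.77)]
s [([403.5, 206.8], 0.72)]
```

View pics/c10.png

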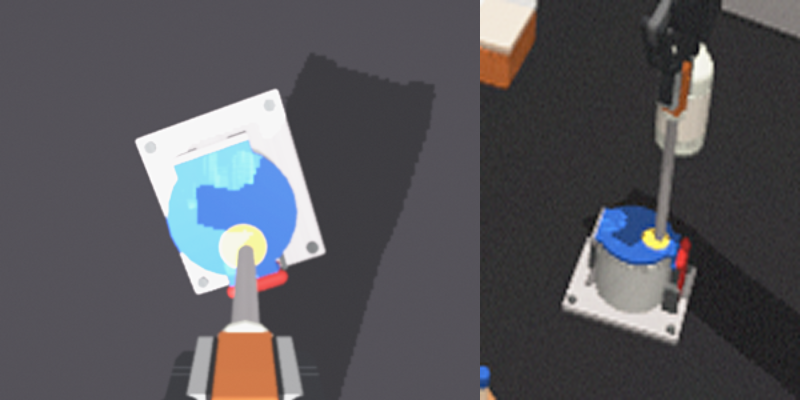

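The lid lies flat under the red catch. The rod's foot is on the yellow spot and presses with 24 N, so I'm handing the job in.

```bash
python3 -c "
from workcell import arm
print(arm.get_obs()['force'],arm.close_job())"
```

```text
the job is handed in; nothing more can be done
[-5.62073791  2.14173998 23.85426016] None
```

Job handed in at about 20 s: I stirred over four full circles of about 24 mm radius, then snapped the lid shut under the catch. The rod is still in hand, pressing the yellow spot with about 24 N; I checked the balls by picture after the first circle only, and did not re-measure the beaker, bottle and pipette at the end.

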